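Zero a sample mill's burrs and back off three clicks

ROBOT

A 7-joint arm with a two-finger parallel gripper is mounted at the origin on the work surface. World frame = base frame: x ahead of the robot, y to its left, z up, the work surface at z = 0. Lengths are in m, angles in rad, forces in N, time in s.
With the tool pointing down it reaches from about 0.375 to 0.925 m from the base axis. Payload 3.1 kg.
Tool frame: the origin (TCP) lies between the finger pads; the fingertips stand 19 mm ahead of it and the grasp point (between the pads) is the TCP; z points along the fingers, y is the direction in which the jaws open and shut (so a half turn about z gives the same grasp; the last joint's range is limited). The gripper opens to 85 mm and grips with 20 to 120 N. Pads are 22 mm wide; open, the fingers measure 114 mm over their backs; the gripper's body (76 mm by 85 mm) begins 54 mm behind the grasp point. The pads swing forward as they close: fully open they stand 13 mm farther back than shut.
Start: joints at [-1.234, 0.383, 0.044, 1.598, -0.018, 1.161, -0.05], TCP at [0.274, 0.59, 0.25] pointing down, gripper open.
Joint ranges: [-2.61, 2.61], [-0.41, 2.15], [-1.48, 1.57], [0, 2.5], [-1.57, 4.71], [0.05, 1.97], [-2.85, 2.85]. Speed limits (rad/s): [2.79, 2.79, 3.14, 3.14, 3.14, 3.14, 3.14].

INTERFACE

Orientations are given as a unit quaternion [x, y, z, w].
In Python, from bench import move_ptp, movel, move_j, move_gripper, pause, inverse_kinematics, read_camera, camera_params, MotionError, sign_off, look_for, tip_of, read_time_s, read_qpos, read_joint_vel, read_effort, read_eef_pos, read_tcp_rot, read_ft_force, read_ft_torque, read_finger_gap gives the robot as it stands. Calls block until the motion is done:
- move_ptp(position, orientation): joint-space move of the TCP to a pose.
- movel(position, orientation=None, speed=0.15): straight line of the TCP; orientation=None keeps the orientation; speed is the mean speed in m/s.
- move_j(angles): joint-space move.
- move_gripper(opening, effort=None): finger opening in m; effort is the grip in N (None keeps the last); returns when the fingers have stopped.
- pause(seconds).
- inverse_kinematics(position, orientation): joint angles nearest the present ones, or None.
- read_camera(name): name is "scene" or "top" or "wrist"; returns the picture (480x640x3 uint8, red, green, blue); there is no depth.
- camera_params(name): a dict with "K" (3x3 intrinsics, pixels), "dist_coeffs" ([k1, k2, p1, p2, k3] as OpenCV has them; the pictures are not rectified), "camera_from_world" (4x4, takes a point from world to camera coordinates). Camera axes: x right, y down, z forward; pixel columns grow to the right and rows downward; lengths in m; the calibration is good to about 2 mm. A picture is of the moment at which its call begins: read the wrist's pose just before it. camera_params takes no time and is no camera call; for the wrist camera it gives the pose at the moment of the call.
A pose or a line that the arm cannot do raises MotionError and nothing moves.
- sign_off(): hands the job in, once; it reports no verdict.
Trained networks look in the newest picture that a camera, given by its name, has taken for a name from the list of things; names that differ only in an ending like _2 or _b are one class to them, and where a whole thing is asked for, a point or a joint stands for the part that bears it (a point fixed in the world has none). Each returns a list of dicts, best first, with "confidence" (0 to 1); they miss things now and then, are a little off and sometimes report something else, mostly with a low value. They report only what shows in the picture. A call takes as long as a camera call.
- look_for(camera, name): "at" ([column, row] in pixels, amid what is visible of it).
- tip_of(camera, name): "at" ([column, row] in pixels: a listed point, or the origin of a listed thing).
Readings, each from a call of its own:
- read_time_s(): time.
- read_qpos(): joint angles.
- read_joint_vel(): joint speeds.
- read_effort(): joint torques, N m.
- read_eef_pos(): TCP position.
- read_tcp_rot(): TCP orientation.
- read_ft_force(): force on the tool from outside, world axes, zero at the start.
- read_ft_torque(): the same for the moment, N m.
- read_finger_gap(): finger opening in m.
Only numpy, scipy, OpenCV 4.12 (cv2) and the standard library are available. Lean on these libraries where they do the work, as an engineer would, in place of code of your own. Each camera call takes 0.05 s, during which the arm holds its last target.

TASK

Set the grind of the sample mill: turn the black adjustment ring on its top clockwise (seen from above) until you feel the burrs touch firmly, without forcing them together, then back it off by exactly three clicks and let go. Leave the jar, the sieve and the cup where they stand.

Things in the scene. Friction and masses are not known exactly. Their poses are not given: they have to be found in the camera images.
- mill: Bench sample mill, screwed down: white housing 120 x 120 mm, flat top 130 mm above the table, dark foot plate, grey motor behind (local +x, below the housing top), steel outlet in front (local -x). Origin on the table under the ring's axis, z up. A black index line lies on the housing top in front of the ring.
- ring_mid (a point): Centre of the black ribbed adjustment ring, on its upright axis, halfway up it, 163 mm above the table. The ring is 61 mm across its 16 ribs (58 mm between them; the fingers meet it at 58 mm), 30 mm high; its underside is 18 mm above the housing top, on a 40 mm neck, so fingertips have room beneath it. Clockwise from above closes the burrs; 16 clicks a turn (22.5 degrees each).
- ring_mark (a point): Outer end of the red tick on the ring's top (15 white ticks and a red one, one per click), 27 mm from the axis. It tells nothing of where the burrs touch, which differs each time: 3 to 6.5 clicks clockwise from the start. A click resists with up to about 0.12 N m and draws the ring into its notch when let go; at the touching point the ring also sits in a notch.
- burr_gap (a joint): Height of the upper burr over the touching position, m: 0 touching, larger when open, at most about 8.5 clicks. One turn of the ring is 0.5 mm, so a click is 0.031 mm, far finer than the reading's noise.
- burr_load (a joint): Squash of the spring in the drive, m. Beyond touching, the ring turns on against this spring, 0.33 rad per N m, and springs back when let go: 0.08 mm at 0.24 N m, 0.25 mm at 0.75 N m (reading noise is larger). 0.35 to 0.5 N m on the ring is a firm touch; over 0.75 N m harms the burrs. Clicks alone give under 0.06 mm.
- jar: Closed glass sample jar with white lid, 64 mm across, 100 mm high; origin under its centre. Leave alone.
- sieve: Steel sieve frame (open ring), 100 mm across, 45 mm high; origin under its centre. Leave alone.
- cup: Aluminium sample cup, 70 mm across, 60 mm high; origin under its centre. Leave alone.

How it is judged:
On the way:
1. the burrs are brought into firm touch (at least 0.24 N m) (value of joint burr_load above 8e-05 m and value of joint burr_gap below 7e-06 m), for 0.1 s.
At the end, for the whole second after the job is handed in: After the firm touch the ring rests, released and still, three clicks back from the touching position (within 0.45 click: 0.080 to 0.108 mm of burr gap), with no load on the burrs (value of joint burr_gap between 7.96875e-05 and 0.000107813 m and value of joint burr_load below 5e-05 m and velocity of joint burr_gap between -3e-05 and 3e-05 m/s).
It fails at once if the burrs are forced together: more than 0.75 N m on the ring beyond touching (value of joint burr_load above 0.00025 m).
It fails at once if the jar is disturbed: moved more than 15 mm or tipped over (distance of jar from where it was at the start of the episode above 0.015 m or angle between jar's own z axis and vertical above 0.5 rad).
It fails at once if the sieve is disturbed: moved more than 15 mm or tipped over (distance of sieve from where it was at the start of the episode above 0.015 m or angle between sieve's own z axis and vertical above 0.5 rad).
It fails at once if the cup is disturbed: moved more than 15 mm or tipped over (distance of cup from where it was at the start of the episode above 0.015 m or angle between cup's own z axis and vertical above 0.5 rad).
It also fails if it takes over 54 s, if anything falls off the work surface, if the arm or the gripper's body presses on something with over 40 N, if the wrist force passes 120 N, or if a joint passes its speed limit or range.

## Working session

There is one attempt and no reset: what is moved stays moved. The work goes in short steps, each a Python script; the robot and the scene stay as the last script left them, time stands still between calls to the robot, and variables do not carry over. Pictures are saved under pics/ and viewed, and the job is handed in when it is done.

```bash
ls; mkdir -p pics; python3 - <<'E'
from bench import *
import cv2
for c in ["scene","top","wrist"]:
    im=read_camera(c); cv2.imwrite(f"pics/a_{c}.png",im[:,:,::-1])
    for n in ["ring_mid","ring_mark","mill"]:
        print(c,n,[(r["at"],round(r["confidence"],2)) for r in tip_of(c,n)[:2]])
    for n in ["jar","sieve","cup"]:
        print(c,n,[(r["at"],round(r["confidence"],2)) for r in tip_of(c,n)[:2]])
print(read_time_s(),read_eef_pos(),read_tcp_rot(),read_ft_force(),read_ft_torque(),read_finger_gap())
E
```

```text
pics
scene ring_mid [([253.2, 193.9], 0.63)]
scene ring_mark [([266.0, 194.2], 0.92)]
scene mill [([263.7, 235.0], 0.64)]
scene jar [([184.5, 242.0], 0.56)]
scene sieve [([341.6, 219.2], 0.97)]
scene cup [([334.9, 304.6], 0.69)]
top ring_mid [([390.4, 308.7], 0.63)]
top ring_mark [([377.9, 297.0], 0.93)]
top mill []
top jar [([467.0, 321.9], 0.77)]
top sieve [([466.1, 321.4], 0.61)]
top cup [([311.2, 200.8], 0.8)]
wrist ring_mid []
wrist ring_mark []
wrist mill []
wrist jar []
wrist sieve []
wrist cup []
1.05 [0.27375995 0.58953809 0.25027939] [ 2.15636955e-01  9.76473606e-01  1.95001396e-06 -3.62957293e-06] [-0.48250335  0.58942931  0.83341299] [ 0.02382787 -0.00012602 -0.00064289] 0.08579646493867936
```

View pics/a_scene.png

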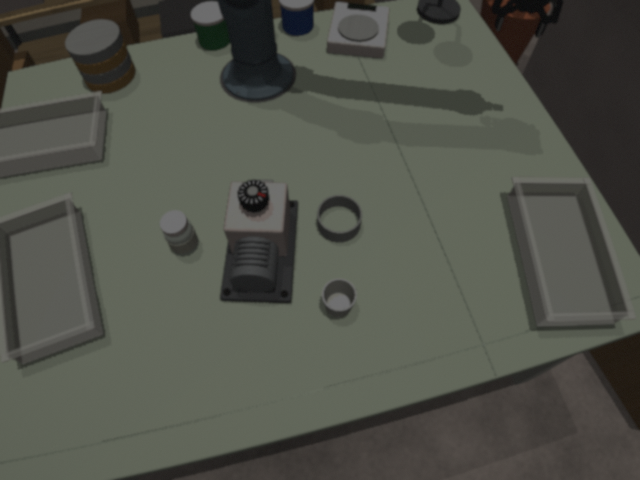

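View pics/a_top.png

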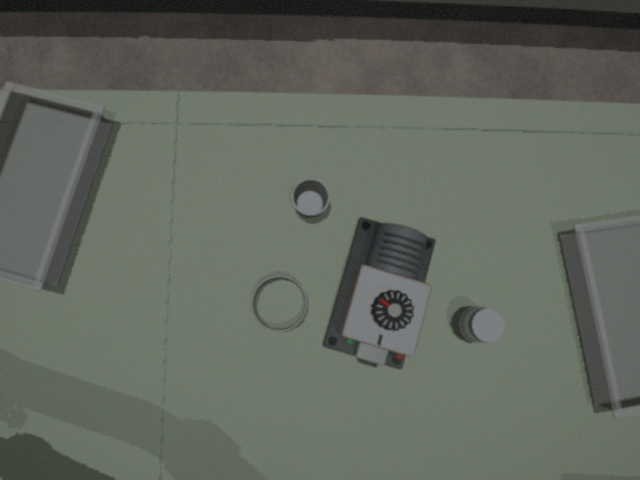

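```bash
cat > h.py <<'E'
from bench import *
import numpy as np, cv2
def ray(c,px,P=None):
    P=P or camera_params(c); K=np.array(P["K"]);T=np.array(P["camera_from_world"])
    u=cv2.undistortPoints(np.array([[px]],float),K,np.array(P["dist_coeffs"],float))[0,0]
    d=T[:3,:3].T@np.array([u[0],u[1],1]); o=-T[:3,:3].T@T[:3,3]; return o,d
def atz(c,px,z,P=None):
    o,d=ray(c,px,P); return o+d*(z-o[2])/d[2]
E
python3 - <<'E'
from h import *
for c,p,m in [("scene",[253.2,193.9],[266,194.2]),("top",[390.4,308.7],[377.9,297])]:
    print(c,ray(c,p)[0],atz(c,p,.163),atz(c,m,.178))
print(atz("scene",[263.7,235],0))
for n,z,a,b in [("jar",0,[184.5,242],[467,321.9]),("sieve",0,[341.6,219.2],[466.1,321.4]),("cup",0,[334.9,304.6],[311.2,200.8])]:print(n,atz("scene",a,z),atz("top",b,z))
E
```

```text
scene [ 1.04524268 -0.07801977  0.91066136] [ 0.52032454 -0.08129551  0.163     ] [ 0.53774551 -0.05757277  0.178     ]
top [0.52073666 0.06283096 0.85869138] [ 0.52281458 -0.08070814  0.163     ] [ 0.53987077 -0.05919593  0.178     ]
[ 5.22231184e-01 -7.88520010e-02  1.11022302e-16]
jar [ 0.49518587 -0.25604591  0.        ] [ 0.49933918 -0.25907856  0.        ]
sieve [0.52617563 0.102521   0.        ] [ 0.50026421 -0.25738737  0.        ]
cup [0.72232669 0.03303855 0.        ] [0.72694196 0.03489717 0.        ]
```

The scene picture shows the ring at (253,195). The top picture shows it at (391,310), with its red tick at (379,298). The two cameras agree on the ring axis to about 2 mm, at (0.5215, -0.081). The jar is at (485,325), the sieve at (280,302) and the cup at (311,200) in the top picture. All three are clear of the mill top.

```bash
python3 - <<'E'
from h import *
from scipy.spatial.transform import Rotation as R
print(read_time_s())
def down(a): return (R.from_euler('z',a)*R.from_euler('x',np.pi)).as_quat()
p=[0.5215,-0.081,0.30]
for a in np.arange(-3,3.1,0.75):
    q=inverse_kinematics(p,down(a)); print(round(a,2),None if q is None else np.round(q,3))
E
```

```text
1.05
-3.0 [-0.625  0.118  0.762  1.862 -0.087  1.196  1.878]
-2.25 [-0.552  0.113  0.681  1.859 -0.076  1.196  2.616]
-1.5 [-1.104  0.333  1.417  1.873 -0.349  1.235 -2.647]
-0.75 [-1.104  0.333  1.417  1.873 -0.349  1.235 -1.897]
0.0 [-0.784  0.137  0.945  1.866 -0.119  1.197 -1.371]
0.75 [-0.712  0.126  0.861  1.864 -0.103  1.196 -0.638]
1.5 [-0.688  0.124  0.834  1.864 -0.098  1.196  0.107]
2.25 [-0.664  0.121  0.806  1.863 -0.094  1.196  0.852]
3.0 [-0.643  0.119  0.783  1.862 -0.09   1.196  1.598]
```

```bash
cat >> h.py <<'E'
from scipy.spatial.transform import Rotation as R
def down(a): return (R.from_euler('z',a)*R.from_euler('x',np.pi)).as_quat()
E
python3 - <<'E'
from h import *
move_ptp([0.5215,-0.081,0.29],down(-3.0))
print(read_time_s(),read_qpos(),read_eef_pos())
P=camera_params("wrist"); im=read_camera("wrist"); cv2.imwrite("pics/b_wrist.png",im[:,:,::-1])
m=tip_of("wrist","ring_mid"); k=tip_of("wrist","ring_mark"); print(m,k)
for r in m: print(atz("wrist",r["at"],.163,P))
for r in k: print(atz("wrist",r["at"],.178,P))
print(read_ft_force(),read_ft_torque(),read_time_s(),ray("wrist",[320,240],P))
E
```

```text
3.5833 [-0.61913961  0.12894836  0.75713677  1.87358114 -0.09604691  1.17570461
  1.88524   ] [ 0.52182899 -0.07981132  0.28994639]
[{'at': [326.3, 236.3], 'confidence': 0.55}] [{'at': [350.7, 268.3], 'confidence': 0.67}, {'at': [321.9, 197.8], 'confidence': 0.29}]
[ 0.51972005 -0.08121082  0.163     ]
[ 0.53651051 -0.06095808  0.178     ]
[ 0.48864631 -0.08857484  0.178     ]
[-0.55855309 -0.24295359 -0.41120347] [ 0.0190856   0.05067337 -0.03440507] 3.7333 (array([ 0.44414135, -0.09050594,  0.41240588]), array([ 0.30239102,  0.01930253, -0.95330285]))
```

View pics/b_wrist.png

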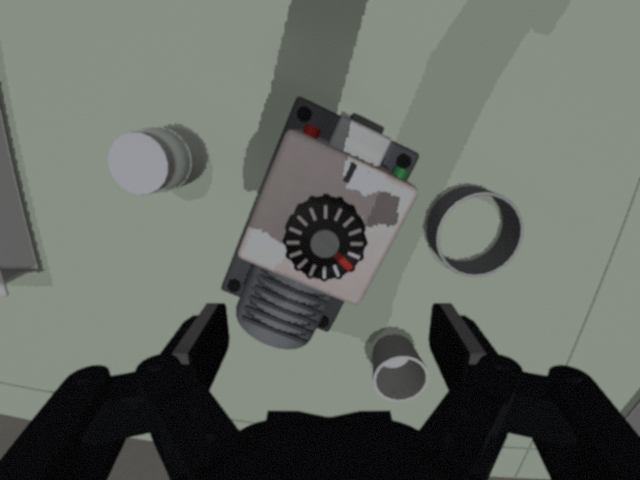

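The wrist picture shows the ring top centred near (325,240), with the red tick at (345,262). This agrees with the other cameras. I'll descend and grip.

```bash
python3 - <<'E'
from h import *
for s in (324,240),(325,242): print(atz("wrist",s,.178))
movel([0.5212,-0.081,0.165],down(-3.0),speed=0.1)
pause(0.3)
print(read_time_s(),read_eef_pos(),read_ft_force(),read_ft_torque())
move_gripper(0.056,40)
pause(0.3)
print(read_time_s(),read_eef_pos(),read_finger_gap(),read_ft_force(),read_ft_torque(),read_qpos())
E
```

```text
[ 0.51798733 -0.08333175  0.178     ]
[ 0.51934667 -0.08243074  0.178     ]
5.4333 [ 0.52142267 -0.08096349  0.16532763] [ 0.1203406  -0.14019219  0.51139222] [-0.00739934  0.00201958 -0.01554279]
6.1167 [ 0.52179057 -0.08258506  0.16576232] 0.05685881624958896 [-0.45875551 -4.71117457  5.56874964] [-1.02390047  0.17588796 -0.00302481] [-0.54493509  0.30361682  0.7192941   1.99529288 -0.24682729  0.92776313
  2.01220321]
```

```bash
python3 - <<'E'
from h import *
import json
q=np.array(inverse_kinematics([0.5212,-0.0828,0.165],down(-3.0)))
move_j(q); pause(0.2)
print(q.round(3),read_qpos().round(3),read_eef_pos(),read_ft_force(),read_ft_torque())
json.dump(list(q),open("q0.json","w"))
for i in range(1,7):
    t=q.copy(); t[6]-=np.radians(7.5*i); t0=read_time_s(); move_j(t)
    t1=read_time_s(); 
    print(7.5*i,round(t1-t0,2),np.degrees(read_qpos()[6]-q[6]).round(2),read_ft_torque().round(3),read_ft_force().round(1),read_finger_gap())
print(read_time_s(),read_eef_pos())
E
```

```text
[-0.542  0.305  0.718  1.996 -0.249  0.928  2.016] [-0.542  0.304  0.718  1.995 -0.249  0.929  2.016] [ 0.52179225 -0.08274201  0.16574274] [-0.29119479 -1.71767317  6.5750528 ] [-0.46704189  0.24652632 -0.05435258]
7.5 0.26 -7.5 [-0.509  0.266  0.108] [-1.4 -2.5  6.7] 0.05664712045336519
15.0 0.25 -15.03 [-0.539  0.235 -0.081] [-1.3 -2.5  6.7] 0.05711089801661337
22.5 0.26 -22.52 [-0.521  0.274  0.004] [-1.5 -2.   6.4] 0.05683647457550549
30.0 0.25 -30.01 [-0.483  0.306  0.076] [-1.9 -1.9  6.2] 0.05691470660020166
37.5 0.26 -37.53 [-0.485  0.206 -0.072] [-1.1 -1.7  6.4] 0.05696951096659376
45.0 0.25 -45.02 [-0.584  0.294 -0.022] [-1.5 -1.8  5.4] 0.05702474633130176
8.0917 [ 0.52171375 -0.08285193  0.16573138]
```

```bash
cat > turn.py <<'E'
from h import *
import json
q=np.array(json.load(open("q0.json")))
a=45.0; log=[]
while a<165:
    tz=np.mean([read_ft_torque()[2] for _ in range(4)])
    log.append((a,tz))
    print(a,round(tz,3),read_ft_force().round(1))
    if tz>0.44: break
    st=3.75 if tz<0.17 else 1.25
    a+=st; t=q.copy(); t[6]-=np.radians(a); move_j(t)
pause(0.15)
print("end",a,read_time_s(),[read_ft_torque()[2].round(3) for _ in range(4)],np.degrees(read_qpos()[6]-q[6]),read_finger_gap(),read_eef_pos())
E
python3 turn.py
```

```text
45.0 -0.022 [-1.5 -1.8  5.4]
48.75 0.027 [ 0.1 -2.   7.1]
52.5 0.165 [-0.5 -2.4  6.5]
56.25 -0.022 [-1.2 -0.9  6.8]
60.0 -0.078 [-0.8 -2.7  6.2]
63.75 -0.023 [-0.9 -2.3  6.6]
67.5 -0.035 [-1.1 -2.   6.4]
71.25 -0.039 [-0.1 -2.1  6.3]
75.0 0.056 [-1.4 -1.8  6.9]
78.75 0.009 [-0.6 -2.   6.1]
82.5 -0.052 [-1.3 -2.5  6.6]
86.25 -0.088 [-0.5 -1.2  6.4]
90.0 0.016 [-1.9 -1.3  6.3]
93.75 0.132 [-0.3 -2.1  7. ]
97.5 0.343 [-1.6 -2.7  6.8]
98.75 0.395 [-1.  -2.5  5.9]
100.0 0.371 [-2.2 -2.3  6.7]
101.25 0.493 [-1.  -2.   7.2]
end 101.25 12.4917 [np.float64(0.543), np.float64(0.543), np.float64(0.543), np.float64(0.543)] -101.15917454785468 0.05713732267184672 [ 0.52161116 -0.0828155   0.16573494]
```

The firm touch is reached at about 0.5 N m. Notches fell at 0, 22.5, 45, 67.5 and 90° of turn, and the stiff rise starts at 90°, which is the touching notch. Three clicks back is therefore 22.5°.

```bash
python3 - <<'E'
from h import *
import json
q=np.array(json.load(open("q0.json")))
for a in [97.5,93.75,90,86.25,78.75,75,67.5,60,56.25,52.5,48.75,45,41.25,37.5,33.75,30,26.25,22.5]:
    t=q.copy(); t[6]-=np.radians(a); move_j(t)
    print(a,np.mean([read_ft_torque()[2] for _ in range(3)]).round(3))
pause(0.2); print(read_ft_torque().round(3),read_time_s())
E
```

```text
97.5 0.323
93.75 0.096
90 -0.011
86.25 -0.018
78.75 0.091
75 0.053
67.5 -0.01
60 -0.038
56.25 0.029
52.5 0.066
48.75 0.008
45 -0.018
41.25 -0.02
37.5 -0.045
33.75 0.01
30 0.079
26.25 0.023
22.5 -0.011
[-0.434  0.251 -0.039] 17.2167
```

```bash
python3 - <<'E'
from h import *
move_gripper(0.085); pause(0.3)
print(read_ft_torque().round(3),read_ft_force().round(2),read_finger_gap(),read_eef_pos())
p=np.array(read_eef_pos()); p[2]=0.29
movel(p,speed=0.1)
move_ptp([0.5215,-0.081,0.29],down(-3.0)); pause(0.2)
P=camera_params("wrist"); im=read_camera("wrist"); cv2.imwrite("pics/c_wrist.png",im[:,:,::-1])
for r in tip_of("wrist","ring_mark"): print(r,atz("wrist",r["at"],.178,P))
im=read_camera("top"); cv2.imwrite("pics/c_top.png",im[:,:,::-1])
for r in tip_of("top","ring_mark"): print(r)
print(read_time_s())
a=cv2.imread("pics/b_wrist.png")[180:300,265:385];b=cv2.imread("pics/c_wrist.png")[180:300,265:385]
cv2.imwrite("pics/cmp.png",cv2.resize(np.hstack([a,b]),(800,400)))
def redc(c):
    h=cv2.cvtColor(c,cv2.COLOR_BGR2HSV); m=((h[...,0]<8)|(h[...,0]>172))&(h[...,1]>150)&(h[...,2]>70)
    m[:40]=0; ys,xs=np.nonzero(m); return xs.mean()+265,ys.mean()+180,len(xs)
print(redc(a),redc(b))
C=np.array([.5215,-.0822])
for r,pp in ((redc(a),P),(redc(b),P)):
    v=atz("wrist",r[:2],.178,pp)[:2]; print(v,np.degrees(np.arctan2(*(v-C)[::-1])))
E
```

```text
[-0.011  0.01   0.009] [0.51 0.51 0.23] 0.08483470900212052 [ 0.52118586 -0.08276366  0.16496102]
{'at': [340.4, 276.6], 'confidence': 0.88} [ 0.54355855 -0.06870923  0.178     ]
{'at': [386.6, 294.3], 'confidence': 0.73}
20.175
(np.float64(343.61073825503354), np.float64(261.6308724832215), 149) (np.float64(336.2244897959184), np.float64(267.8299319727891), 147)
[ 0.53173749 -0.06818786] 53.847536551338735
[ 0.53720196 -0.0727191 ] 31.123737958020495
```

View pics/cmp.png

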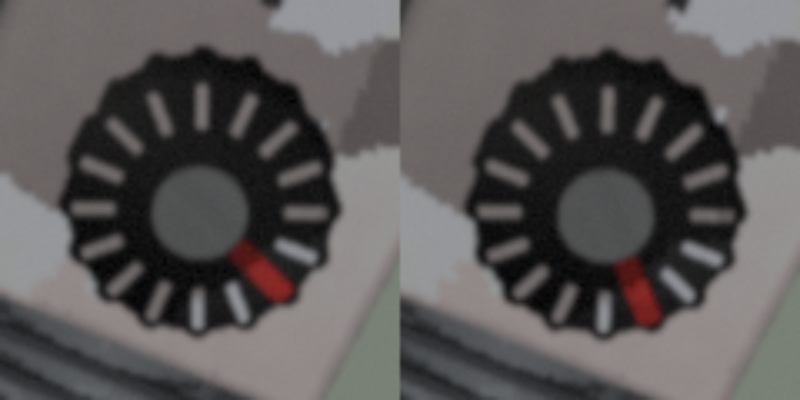

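The comparison (start left, now right) shows the red tick moved from about (265,275) to (640,295) in the picture. That is one click clockwise, 22.7° measured, so the ring is 4 clicks in and 3 clicks back, resting in a notch.

```bash
python3 -c "
from bench import *
sign_off()"
```

```text
the job is handed in; nothing more can be done
```

I set the mill's grind and handed the job in at about 20 s of the 54 s allowed; no verdict was reported.

- **Touch:** I gripped the ring and turned it clockwise. Its notches fell every 22.5°, and the torque began to climb steeply at the fourth (90°). I took that as the touching point and stopped at 0.49–0.54 N m on the wrist sensor. That is slightly above the 0.35–0.5 N m given for a firm touch and below the 0.75 N m limit.
- **Back-off:** I turned it back three clicks. The torque was near zero at each notch, with no sign of the grip slipping. Then I let go and raised the arm.
- **Last checks:** Wrist pictures before and after show the red tick 22.7° clockwise of its start. That is one click net, as expected from four in and three back. The ring was in a notch and the wrist forces were near zero.
- **Not checked:** I couldn't read the burr gap and load directly, so both are inferred from torque and angle. I did not measure the jar, sieve and cup again at the end, but the arm stayed well above them.
- **Disagreement:** The cameras placed the ring axis 1–2 mm off in y from where it sat once gripped. I corrected for that before turning.

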